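# Start the press screw without cross-threading

## Robot

A 6-joint arm with a two-finger parallel gripper is mounted at the origin on the work surface. World frame = base frame: x ahead of the robot, y to its left, z up, the work surface at z = 0. Lengths are in m, angles in degrees, forces in N, time in s.
With the tool pointing down it reaches from about 0.325 to 0.9 m from the base axis. Payload 3.5 kg.
Tool frame: the origin (TCP) lies on the centre line of the jaws, within the pads' length; the fingertips stand 25 mm ahead of it and the grasp point (between the pads) lies 6 mm ahead of it; z points along the fingers, y is the line along which they close (so a half turn about z gives the same grasp; the last joint's range is limited). The gripper opens to 85 mm and grips with 20 to 120 N. Pads are 22 mm wide; open, the fingers measure 114 mm over their backs; the gripper's body (76 mm by 85 mm) begins 54 mm behind the grasp point. The pads swing forward as they close: fully open they stand 13 mm farther back than shut.
Start: joints at [60.195, 15.837, -1.513, 72.651, 0, 84.076], TCP at [0.253, 0.571, 0.256] pointing down, gripper open.
Joint ranges: [-178.77, 178.77], [-48.84, 107.48], [-61.69, 71.31], [-111.58, 123.2], [-90, 87.43], [-180, 180]. Speed limits (degrees/s): [147.25, 147.25, 180, 180, 180, 180].

## Interface

Orientations are given as [roll, pitch, yaw] about the fixed x, y, z axes, in that order (R = Rz(yaw) Ry(pitch) Rx(roll)).
In Python, from cell import r, cams, workorder gives the robot as it stands.
- The arm moves only by the tool apply_moves, never from a script. Its argument "steps" is a list of rows, each a list of 7 numbers: the shift along the tool's x, y, z in cm, then the turn, a rotation vector about the tool's x, y, z in degrees, then the finger opening in cm, from 0 to 8.54. A call has exactly 8 rows; each row is the pose to reach, as a shift and turn from the pose commanded when the call began, along the tool's axes at that moment; what a row does not reach only later rows make up. A row lasts 1/12 s, in which the tool goes at most 41.7 mm and 7.16 degrees, less where a joint would pass 70% of its speed; a pose out of reach is approached as far as the arm can. A call with a gripper value outside its range is refused whole. The fingers move at their own pace and stop on an object; "squeeze" is the grip in N (left out, the last holds). Time passes only in rows, so rows that repeat a pose let the fingers close, or fill a call up. It gives the time, the measured TCP pose, the force, the opening and the grip force at its end, in the units of the state.
- r.get_obs(): the state, without advancing time (a new reading comes with each control period).
- cams.read_camera(name): name is "side" or "top"; returns a dict with "color" (400x640x3 uint8, blue, green, red), "mtx" (3x3 intrinsics, pixels), "rvec" (rotation vector, rad) and "tvec" (3), from world to camera coordinates, as OpenCV has them. Camera axes: x right, y down, z forward; pixel columns grow to the right and rows downward; lengths in m; the calibration is good to about 2 mm. A picture is of the moment at which its call begins. There is no depth.
- workorder.close_job(): hands the job in; it is judged then, once.
Trained networks look in a picture, given as the dict that the camera call returned (one of the last four; its "shot" number tells which), for a name from the list of things; names that differ only in an ending like _2 or _b are one class to them, and where a whole thing is asked for, a point or a joint stands for the part that bears it (a point fixed in the world has none). Each returns a list of dicts, best first, with "p" (0 to 1); they miss things now and then, are a little off and sometimes report something else, mostly with a low value. They report only what shows in the picture. A call takes as long as a camera call. They do not tell look-alikes from the thing itself.
- cams.spot_in(target, picture): "rect" ([centre column, centre row, width, height] in pixels, round what is visible of it).
- cams.cut_out(target, picture): "mask" (400x640 bool, what is visible of it) and "rect" ([centre column, centre row, width, height] in pixels, round what is visible of it).
- cams.tip_of(target, picture): "point" ([column, row] in pixels: a listed point, or the origin of a listed thing).
The state is a dict: "time": time; "q": joint angles; "qvel": joint speeds; "tau": joint torques, N m; "position": TCP position; "ee_rot": TCP orientation; "contact_force": force on the tool from outside, world axes, zero at the start; "ft_torque": the same for the moment, N m; "gripper_width": finger opening in m; "grip_force": force on a finger pad.
Only numpy, scipy, OpenCV 4.12 (cv2) and the standard library are available. Lean on these libraries where they do the work, as an engineer would, in place of code of your own. Each camera call takes 0.05 s, during which the arm holds its last target. There are 200 camera calls.

## Task

The square-headed clamp screw stands loose in the boss on top of the small bench press, its thread not yet caught. Without lifting it out, turn it backward (anticlockwise seen from above) until you feel it drop into the start of the thread, then turn it forward (clockwise) one full turn, and finish still gripping its square head, keeping it started, upright and still: do not let go at the end. Leave the other things on the bench where they are.

Things in the scene. Friction and masses are not known exactly. Their poses are not given: they have to be found in the camera images.
- press: Small grey bench press, fixed. Origin: centre of its underside on the table; z up, y along its crosshead. Steel sheet 240 x 200 x 2 mm under it; base 140 x 150 mm up to 24 mm; two columns at y = +-56 mm; crosshead 52 x 154 mm from 100 to 142 mm up, dark column nuts to 150 mm; in its middle an upright round boss 60 mm across, rim 158 mm above the table.
- boss_mouth (a point): Centre of the boss's rim, on the screw's axis, 158 mm above the press's origin.
- thread_top (a point): On the boss's axis, level with the thread's flat top, 8 mm below the rim, inside the 39 mm bore. The thread is right-hand, 18 mm of advance per turn, two entries half a turn apart; their angle differs each time and is not given. Turned forward from the start, the screw soon meets a stop and does not enter.
- screw: Loose steel clamp screw, about 0.45 kg, upright in the boss. Origin: centre of its lower end; z up its axis to the head. Shank 20 mm in diameter, about 1 mm of side play. Square head 28 x 28 mm, 36 mm tall, 104 to 140 mm above the origin, faces square to the screw's x and y. At the start the origin is 90 mm above the table, the head from 194 to 230 mm. It stays put when released.
- screw_head (a point): Centre of the square head, 122 mm above the screw's origin, 18 mm below the head's top; axes as the screw's. One turn after the drop the head spans about 167 to 203 mm above the table, its underside 9 mm over the boss's rim. Going forward it sinks 18 mm per turn with little resistance, by its own weight if the grip is slack, to a bottom at 1.5 turns.
- screw_lugs (a point): On the screw's axis, 60 mm above its origin: underside of two small side lugs (along +x and -x, out to 17.5 mm) that run in the thread. At first they rest on the thread's flat top. Turned backward 0.5 to 1.9 rad they drop 7 to 10 mm, by the screw's weight if the grip lets it slide, or when pressed down; a stop blocks turning back more than about 0.5 rad beyond the drop.
- spare_screw: Bystander: another steel screw, round, standing upside down on its knurled round knob 44 mm across; 80 mm tall, beside the press. Origin: centre of its underside.
- pad: Bystander: steel disc 34 mm across, 12 mm thick, lying on the press's steel sheet. Origin: centre of its underside.
- flux_jar: Bystander: small glass jar 52 mm across, 60 mm tall with a black cap. Origin: centre of its underside.
- turntable: Bystander: aluminium soldering stand, foot 90 mm across, with a pale 90 x 90 mm block on top, 74 mm tall. Origin: centre of its underside.
- fire_brick: Bystander: pale fire brick 110 x 200 x 45 mm. Origin: centre of its underside.
- scriber: Bystander: hand tool with a dark wooden handle, 170 mm long, lying on the bench. Origin: on its underside.
Things that resemble listed ones, but are neither listed nor needed, are in the scene too. Leave any red look-alike of the screw alone.

How it is judged:
By the outcome, as a careful person would: the job done as asked, in the order asked, and still so for the second after the job is handed in, while the arm keeps its last pose, push and grip.
It also fails if it takes over 64 s, if anything falls off the work surface, if the arm or the gripper's body presses on something with over 40 N, if the wrist force passes 120 N, or if a joint passes its speed limit or range.

## Working session

There is one attempt and no reset: what is moved stays moved. The work goes in short steps, Python scripts to look and compute and a tool call to move; the robot and the scene stay as the last step left them, time stands still between calls to the robot, and variables do not carry over. Pictures are saved under pics/ and viewed, at most 10 in all, crops included, and the job is handed in when it is done.

Besides the shell and the picture viewer there is one more tool, called after "Request:" in YAML: its name, and indented under it one key for each argument. apply_moves: Moves the arm, as the interface text tells. Its arguments: {"type":"object","properties":{"steps":{"type":"array","items":{"type":"array","items":{"type":"number"}}},"squeeze":{"type":"number"}},"required":["steps"]}

```bash
ls; mkdir -p pics
cat > h.py <<'E'
import numpy as np, cv2
from cell import r, cams, workorder
def P(c):
    R=cv2.Rodrigues(np.array(c["rvec"],float))[0]; return np.array(c["mtx"])@np.c_[R,np.array(c["tvec"],float).reshape(3)]
def tri(cs,ps):
    X=cv2.triangulatePoints(P(cs[0]),P(cs[1]),np.array(ps[0],float).reshape(2,1),np.array(ps[1],float).reshape(2,1)); return (X[:3]/X[3]).ravel()
def proj(c,X):
    return cv2.projectPoints(np.array(X,float).reshape(-1,1,3),np.array(c["rvec"],float),np.array(c["tvec"],float),np.array(c["mtx"]),None)[0].reshape(-1,2)
def onplane(c,p,z):
    M=P(c); H=M[:,[0,1,3]].copy(); H[:,2]+=M[:,2]*z
    v=np.linalg.solve(H,[p[0],p[1],1]); return v[:2]/v[2]
E
python3 - <<'E'
from h import *
cs=[cams.read_camera(n) for n in ("side","top")]
for n,c in zip(("side","top"),cs):
    cv2.imwrite(f"pics/{n}0.png",c["color"])
    R=cv2.Rodrigues(np.array(c["rvec"],float))[0]; print(n,"cam at",-R.T@np.array(c["tvec"]).ravel())
    for t in ("screw","screw_head","boss_mouth","press","screw_lugs"):
        print(n,t,[(np.round(d["point"],1).tolist(),round(d["p"],2)) for d in cams.tip_of(t,c)])
    print([(np.round(d["rect"],1).tolist(),round(d["p"],2)) for d in cams.spot_in("screw",c)])
print(r.get_obs())
E
```

```text
pics
side cam at [ 0.33543003 -0.81676758  0.86236251]
side screw [([243.1, 213.6], 0.83), ([352.3, 210.8], 0.74), ([294.6, 234.2], 0.62), ([300.7, 171.0], 0.58), ([291.3, 168.8], 0.39)]
side screw_head [([243.2, 188.9], 0.84), ([293.3, 152.5], 0.66), ([305.1, 142.9], 0.63), ([294.0, 203.5], 0.61), ([355.3, 182.5], 0.47), ([277.8, 178.6], 0.29)]
side boss_mouth [([293.7, 167.1], 0.58)]
side press [([290.1, 202.8], 0.67)]
side screw_lugs [([353.4, 195.1], 0.78), ([291.0, 171.8], 0.67), ([241.0, 207.2], 0.55), ([294.6, 225.5], 0.54), ([302.4, 158.8], 0.52)]
[([353.2, 192.8, 9.8, 33.4], 0.76), ([300.4, 151.4, 11.0, 26.2], 0.71), ([292.8, 158.3, 11.3, 22.5], 0.67), ([238.4, 200.3, 13.9, 44.3], 0.61), ([293.4, 222.2, 4.5, 36.6], 0.58), ([275.5, 173.5, 11.3, 22.0], 0.25)]
top cam at [ 0.4253053  -0.02743624  1.36496415]
top screw [([216.0, 194.5], 0.73), ([276.9, 267.2], 0.59), ([266.0, 206.6], 0.53), ([294.1, 155.6], 0.5), ([318.0, 220.9], 0.42)]
top screw_head [([320.0, 221.3], 0.62), ([269.9, 272.7], 0.55), ([290.9, 147.8], 0.42), ([167.5, 197.5], 0.19)]
top boss_mouth [([264.8, 207.8],
[... 317 characters left out ...]
0, 134.1, 17.8, 45.2], 0.29)]
{'time': 0.7, 'q': array([ 6.01946124e+01,  1.58331292e+01, -1.51052802e+00,  7.26493437e+01,
       -1.57638781e-03,  8.40757156e+01]), 'qvel': array([ 0.04919948,  0.09966221, -0.00670379,  0.03286754, -0.05285161,
       -0.01872027]), 'tau': array([-6.68075500e-04, -4.45324731e+01,  2.95482123e+01,  6.04968336e-04,
       -7.81740778e-05, -1.93856152e-05]), 'position': array([0.25305194, 0.5715067 , 0.25636759]), 'ee_rot': array([1.79993201e+02, 2.29037171e-03, 1.56118897e+02]), 'contact_force': array([ 0.38973585, -1.05635627, -0.23733338]), 'ft_torque': array([ 0.01348877,  0.00677323, -0.02515822]), 'grip_force': 0.0, 'gripper_width': 0.08550708832827925}
```

View pics/side0.png

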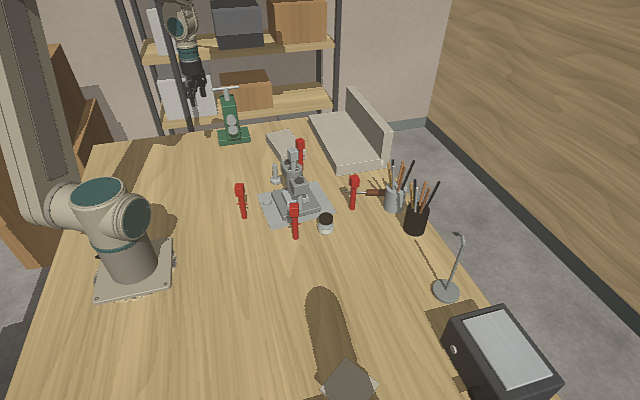

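View pics/top0.png

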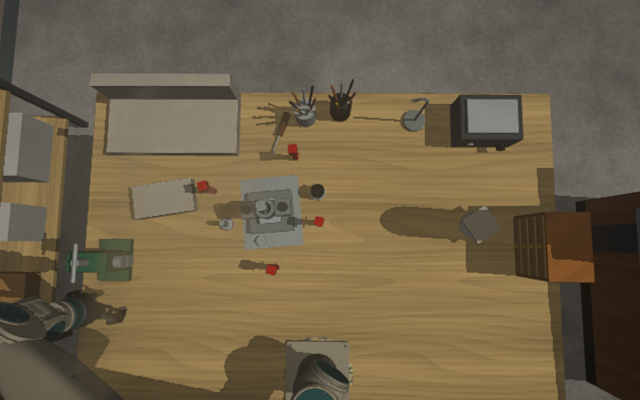

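Four red look-alikes stand around: side (240,200), (294,220), (353,192), (300,150), matching top (272,269), (319,222), (293,151), (203,187). The grey screw in the press, at side (293,158) and top (263,207), fits the description because it is unpainted steel and stands in the boss. I'll confirm it in one enlarged crop.

```bash
python3 - <<'E'
import cv2,numpy as np
a=cv2.imread("pics/side0.png")[130:230,250:340]; b=cv2.imread("pics/top0.png")[165:255,215:310]
a=cv2.resize(a,(400,444),interpolation=cv2.INTER_CUBIC); b=cv2.resize(b,(400,379),interpolation=cv2.INTER_CUBIC)
c=np.zeros((444,800,3),np.uint8); c[:,:400]=a; c[:379,400:]=b; cv2.imwrite("pics/crop0.png",c)
E
python3 - <<'E'
from h import *
cs=[cams.read_camera(n) for n in ("side","top")]
X=tri(cs,[[293.7,167.1],[264.8,207.8]]); print("boss",X)
print("boss plane z",onplane(cs[0],[293.7,167.1],.158),onplane(cs[1],[264.8,207.8],.158))
print("press",tri(cs,[[290.1,202.8],[269.2,210.1]]))
print("head",onplane(cs[0],[293.3,152.5],.212))
E
```

```text
boss [0.52790644 0.16006884 0.16250819]
boss plane z [0.52975821 0.16632578] [0.5277974  0.16083979]
press [ 5.23363655e-01  1.71433491e-01 -4.18615938e-04]
head [0.53197009 0.17168277]
```

View pics/crop0.png

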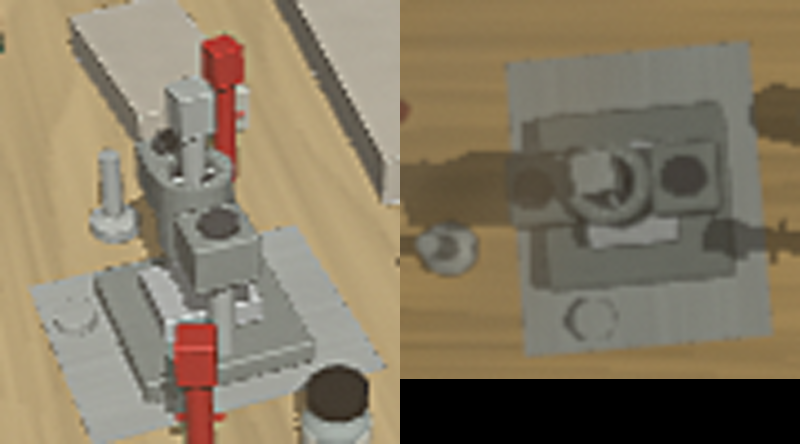

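The crop confirms it: the grey square head sits in the boss at side ≈(292,152) and top ≈(261,206), and the red ones are decoys. Next I'll measure the head's axis and yaw.

Run:
```python
from h import *
cs=[cams.read_camera(n) for n in ("side","top")]
for n,c,(u,v) in zip("st",cs,((293,153),(262,207))):
    for t in ("screw","screw_head"):
        for d in cams.cut_out(t,c):
            if np.hypot(d["rect"][0]-u,d["rect"][1]-v)<12: print(n,t,np.round(d["rect"],1),round(d["p"],2),d["mask"].sum())
g=cv2.cvtColor(cs[1]["color"],cv2.COLOR_BGR2GRAY); print("top cols 250-278 rows 196-218"); print(g[196:219,250:279])
g=cv2.cvtColor(cs[0]["color"],cv2.COLOR_BGR2GRAY); print("side rows 144-166 cols 284-302"); print(g[144:167,282:304])
for yaw in(0,):
  X=[.527,.162,.230]; print(proj(cs[0],X),proj(cs[1],X),proj(cs[1],[.527+.028,.162,.23]),proj(cs[1],[.527,.162+.028,.23]))
```

```text
s screw [293.4 160.2  11.9  20.3] 0.67 201
s screw [299.6 152.6  10.1  28.5] 0.66 190
s screw_head [301.  151.    4.3  25.8] 0.66 174
s screw_head [292.5 157.3  13.7  22.3] 0.54 199
t screw [261.5 206.3  11.3  13.3] 0.42 128
t screw_head [261.9 208.1  10.9   8.1] 0.41 124
top cols 250-278 rows 196-218
[[106 106 106 105 106 104 104 105 104 103 103 102 102 102 103 102 100 101
  101 101 101 100 100 102 100 101 102 101 101]
 [106 105 106 105 104 104 106 105 105 103 103 104 103 102 102 102 102 102
  101 101 101 101  98  95  96  98  98 100 102]
 [106 107 106 106 106 105 105 104 105 103 103 103 104 103 103 104 101 102
  101 105 115 115 111 103 101  94  90  98  98]
 [107 106 106 106 103 100  96  98 101 104 106 102  99 101 108 110 104 104
  103 112 130 131 128 128 118 102 100 100  95]
 [100  99 100 100  94  80  80  84  93 104 113 109  99 104 110 110 110 112
  104 102  99  91  85  87  91  99 101 102 103]
 [ 79  81  89  86  79  79  92 101 103 109 121 128 126 128 118 101 110 118
  109 111 103  89  77  78  86 100 102 102 103]
 [ 81  87  99  94  84  96 114 123 127 123 123 124 126 130 122  87  82  
[... 3577 characters left out ...]
83
   93  91  73 163]
 [145 163 112  84  64  61  61  60  87 172 138  75 145 145 103  86  74  86
   92  88  73 163]
 [140 143  89  80  89  69  61  60  81  89 147 159 158 146 104 103  77  84
   90  90  74 165]
 [139 144  87  70  79  63  59  70  80 137 153 156 156 145  92 128  95  82
   87  88  73 130]
 [141 145 149  89  66 110  92  86  93 136 150 156 157 146 129 142 160 137
  105  86  73 130]
 [129 143 144 146 147 148 182 112  88 134 149 154 157 146 116 132 144 143
  159 126  79 128]
 [119 142 143 140 141 145 132 126  87 132 148 154 157 149 105 100 129 156
  146 144  90 126]]
[[292.21905207 149.57055234]] [[260.50399988 205.90661274]] [[260.74922451 196.13529848]] [[250.70303836 205.83508563]]
```

```bash
cat >> h.py <<'E'
from scipy.spatial.transform import Rotation as Ro
def rel(pos,yaw):
    o=r.get_obs(); R=Ro.from_euler("xyz",o["ee_rot"],degrees=True)
    d=R.inv().apply(np.array(pos)-o["position"])*100
    return np.round(d,2),np.round((R.inv()*Ro.from_euler("xyz",[180,0,yaw],degrees=True)).as_rotvec(degrees=True),2)
E
python3 - <<'E'
from h import *
cs=[cams.read_camera(n) for n in ("side","top")]
for yaw in (5,10,15):
    a=np.radians(yaw+np.array([45,135,225,315])); Q=np.c_[.528+.0198*np.cos(a),.163+.0198*np.sin(a),np.full(4,.23)]
    print(yaw,np.round(proj(cs[0],Q),1).tolist(),np.round(proj(cs[1],Q),1).tolist())
print(rel([.528,.163,.32],100), "green top at z .2:",onplane(cs[1],[133,240],.2),onplane(cs[1],[133,280],.2))
E
```

```text
5 [[295.3, 146.4], [287.0, 148.0], [289.6, 152.4], [298.0, 150.7]] [[255.0, 201.1], [255.6, 210.8], [265.4, 210.1], [264.7, 200.3]]
10 [[294.8, 146.3], [286.8, 148.3], [290.1, 152.6], [298.2, 150.5]] [[254.6, 201.5], [256.0, 211.2], [265.7, 209.6], [264.3, 199.9]]
15 [[294.3, 146.2], [286.6, 148.5], [290.6, 152.6], [298.4, 150.2]] [[254.3, 202.1], [256.5, 211.5], [266.1, 209.1], [263.8, 199.6]]
(array([-41.68, -26.22,  -6.37]), array([ 0.  , -0.  , 56.12])) green top at z .2: [0.42730721 0.53691171] [0.31275514 0.53000604]
```

Request:
apply_moves:
  steps:
    - [0, 0, -4, 0, 0, 7, 8.5]
    - [0, 0, -8, 0, 0, 14, 8.5]
    - [-3.3, -2.1, -9, 0, 0, 21, 8.5]
    - [-6.6, -4.2, -9, 0, 0, 28, 8.5]
    - [-10, -6.3, -9, 0, 0, 35, 8.5]
    - [-13.3, -8.4, -9, 0, 0, 42, 8.5]
    - [-16.6, -10.5, -9, 0, 0, 49, 8.5]
    - [-20, -12.6, -9, 0, 0, 56, 8.5]

```text
time: 1.87
position: [0.3854, 0.3738, 0.3466]
ee_rot: [180.0, -0.0, 99.8]
contact_force: [1.2, 0.8, 0.0]
gripper_width: 0.0849
grip_force: 0.0
```

Run:
```python
from h import *
print(rel([.5275,.1625,.30],100),r.get_obs()["position"],r.get_obs()["ee_rot"],r.get_obs()["q"])
```

```text
(array([-23.24,  10.4 ,   4.66]), array([ 0.03, -0.02, -0.19])) [0.3854208  0.37378609 0.34659873] [ 1.79965584e+02 -2.04235445e-02  9.98104881e+01] [ 3.72210808e+01  4.84665723e+00 -3.97763963e+00  8.11357492e+01
  2.28692806e-03  1.17410600e+02]
```

Request:
apply_moves:
  steps:
    - [-3.5, 1.6, 0, 0, 0, 0, 8.5]
    - [-7, 3.1, 0, 0, 0, 0, 8.5]
    - [-10.5, 4.7, 0.5, 0, 0, 0, 8.5]
    - [-14, 6.3, 1.5, 0, 0, 0, 8.5]
    - [-17.5, 7.8, 2.5, 0, 0, 0, 8.5]
    - [-21, 9.4, 3.5, 0, 0, 0, 8.5]
    - [-23.2, 10.4, 4.6, 0, 0, 0, 8.5]
    - [-23.2, 10.4, 4.6, 0, 0, 0, 8.5]

```text
time: 2.53
position: [0.5294, 0.1613, 0.2978]
ee_rot: [-179.8, 0.1, 99.8]
contact_force: [-0.7, 0.1, -0.9]
gripper_width: 0.0847
grip_force: 0.0
```

Run:
```python
from h import *
print(rel([.5275,.1625,.218],100))
c=cams.read_camera("side"); t=cams.read_camera("top")
a=cv2.resize(c["color"][80:230,220:370],(400,400),interpolation=cv2.INTER_CUBIC);b=cv2.resize(t["color"][150:260,200:310],(400,400),interpolation=cv2.INTER_CUBIC)
cv2.imwrite("pics/pre.png",np.hstack([a,b]))
```

```text
(array([ 0.17, -0.15,  7.98]), array([-0.15,  0.1 , -0.19]))
```

View pics/pre.png

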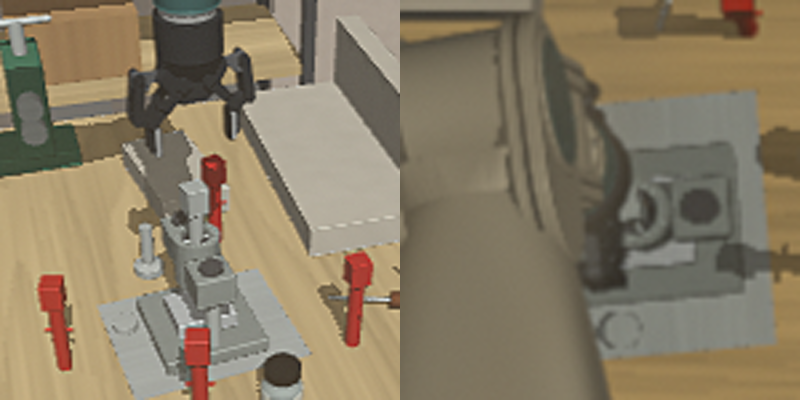

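The open gripper hangs straight above the grey head: crop (193,185), finger midpoint (195,135). I'll descend around it.

Request:
apply_moves:
  steps:
    - [0.1, -0.1, 2, 0, 0, 0, 7]
    - [0.1, -0.1, 4, 0, 0, 0, 7]
    - [0.1, -0.1, 6, 0, 0, 0, 6]
    - [0.1, -0.1, 7.5, 0, 0, 0, 5]
    - [0.1, -0.1, 8, 0, 0, 0, 4]
    - [0.1, -0.1, 8, 0, 0, 0, 3.5]
    - [0.1, -0.1, 8, 0, 0, 0, 3.2]
    - [0.1, -0.1, 8, 0, 0, 0, 3.2]
  squeeze: 25

```text
time: 3.3
position: [0.5277, 0.1667, 0.222]
ee_rot: [179.8, -0.0, 100.2]
contact_force: [-0.6, 0.1, 0.4]
gripper_width: 0.0323
grip_force: 0.1
```

Request:
apply_moves:
  steps:
    - [0, 0, 0, 0, 0, 0, 2.9]
    - [0, 0, 0, 0, 0, 0, 2.7]
    - [0, 0, 0, 0, 0, 0, 2.5]
    - [0, 0, 0, 0, 0, 0, 2.4]
    - [0, 0, 0, 0, 0, 0, 2.4]
    - [0, 0, 0, 0, 0, 0, 2.4]
    - [0, 0, 0, 0, 0, 0, 2.4]
    - [0, 0, 0, 0, 0, 0, 2.4]
  squeeze: 25

```text
time: 3.97
position: [0.5272, 0.1663, 0.2218]
ee_rot: [179.9, -0.1, 100.1]
contact_force: [-2.8, 0.3, 5.5]
gripper_width: 0.0277
grip_force: 24.9
```

Run:
```python
from h import *
print(r.get_obs())
c=cams.read_camera("side")
cv2.imwrite("pics/grip.png",cv2.resize(c["color"][100:220,240:360],(600,600),interpolation=cv2.INTER_CUBIC))
```

```text
{'time': 3.9667, 'q': array([ 1.07843425e+01,  9.69611178e+00, -1.35059080e+01,  6.67161366e+01,
        5.43018000e-02,  9.06666877e+01]), 'qvel': array([-0.07341017, -0.00225313, -0.0191492 , -0.00075402,  0.09147798,
       -0.13226424]), 'tau': array([-8.29845071e-01, -3.46260273e+01,  2.74326235e+01, -1.16464980e+00,
       -3.75701431e-01, -6.85244508e-03]), 'position': array([0.52716519, 0.16632932, 0.22184116]), 'ee_rot': array([ 1.79918794e+02, -5.52503711e-02,  1.00117733e+02]), 'contact_force': array([-2.77238427,  0.33952489,  5.4656733 ]), 'ft_torque': array([ 0.1348143 ,  0.73339267, -0.05787031]), 'grip_force': 24.896107614040375, 'gripper_width': 0.027740512521217727}
```

View pics/grip.png

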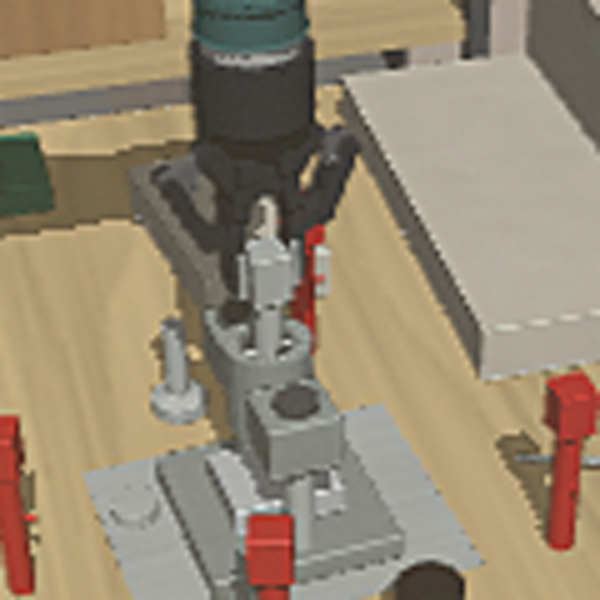

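The gripper holds the head: grey head at crop (268,270) between the pads. The TCP sits about 4 mm off the axis along tool x, so I'll slacken, shift and regrip.

Request:
apply_moves:
  steps:
    - [0, 0, 0, 0, 0, 0, 3.2]
    - [0, 0, 0, 0, 0, 0, 3.2]
    - [-0.4, 0, 0.3, 0, 0, 0, 3.2]
    - [-0.4, 0, 0.3, 0, 0, 0, 3.2]
    - [-0.4, 0, 0.3, 0, 0, 0, 2.4]
    - [-0.4, 0, 0.3, 0, 0, 0, 2.4]
    - [-0.4, 0, 0.3, 0, 0, 0, 2.4]
    - [-0.4, 0, 0.3, 0, 0, 0, 2.4]
  squeeze: 25

```text
time: 4.68
position: [0.5274, 0.1618, 0.2169]
ee_rot: [-180.0, 0.0, 100.1]
contact_force: [-0.1, -1.2, -2.1]
gripper_width: 0.0277
grip_force: 28.9
```

Request:
apply_moves:
  steps:
    - [0, 0, 0, 0, 0, -2, 2.4]
    - [0, 0, 0.1, 0, 0, -4, 2.4]
    - [0, 0, 0.1, 0, 0, -6, 2.4]
    - [0, 0, 0.1, 0, 0, -8, 2.4]
    - [0, 0, 0.1, 0, 0, -10, 2.4]
    - [0, 0, 0.1, 0, 0, -12, 2.4]
    - [0, 0, 0.1, 0, 0, -14, 2.4]
    - [0, 0, 0.1, 0, 0, -15, 2.4]

```text
time: 5.35
position: [0.5278, 0.1621, 0.2167]
ee_rot: [180.0, 0.0, 115.2]
contact_force: [0.1, -0.4, 0.8]
gripper_width: 0.0278
grip_force: 28.8
```

Run:
```python
from h import *
o=r.get_obs();print(o["ft_torque"],o["contact_force"],o["position"],o["ee_rot"])
```

```text
[-0.13395922 -0.00554931 -0.11092609] [ 0.05126695 -0.44147721  0.81328911] [0.52784623 0.16208458 0.21670211] [1.79963424e+02 1.92418457e-02 1.15189726e+02]
```

Request:
apply_moves:
  steps:
    - [0, 0, 0.1, 0, 0, -2, 2.4]
    - [0, 0, 0.2, 0, 0, -4, 2.4]
    - [0, 0, 0.2, 0, 0, -6, 2.4]
    - [0, 0, 0.2, 0, 0, -8, 2.4]
    - [0, 0, 0.2, 0, 0, -10, 2.4]
    - [0, 0, 0.2, 0, 0, -12, 2.4]
    - [0, 0, 0.2, 0, 0, -14, 2.4]
    - [0, 0, 0.2, 0, 0, -15, 2.4]

```text
time: 6.02
position: [0.529, 0.1621, 0.2165]
ee_rot: [179.8, 0.1, 130.2]
contact_force: [0.8, -1.3, 6.2]
gripper_width: 0.0279
grip_force: 24.0
```

```bash
cat > s.py <<'E'
from h import *
o=r.get_obs()
for k in("time","ft_torque","contact_force","position","ee_rot","gripper_width"): print(k,np.round(o[k],4))
print(np.round(o["q"],1))
E
python3 s.py
```

```text
time 6.0167
ft_torque [-0.3574  0.1152 -0.0586]
contact_force [ 0.769  -1.3364  6.1833]
position [0.529  0.1621 0.2165]
ee_rot [1.798341e+02 1.397000e-01 1.301692e+02]
gripper_width 0.0279
[ 10.4   9.9 -14.   65.9  -0.   60.2]
```

Request:
apply_moves:
  steps:
    - [0, 0, 0.1, 0, 0, -2, 2.4]
    - [0, 0, 0.1, 0, 0, -4, 2.4]
    - [0, 0, 0.1, 0, 0, -6, 2.4]
    - [0, 0, 0.1, 0, 0, -8, 2.4]
    - [0, 0, 0.1, 0, 0, -10, 2.4]
    - [0, 0, 0.1, 0, 0, -12, 2.4]
    - [0, 0, 0.1, 0, 0, -14, 2.4]
    - [0, 0, 0.1, 0, 0, -15, 2.4]

```text
time: 6.68
position: [0.5295, 0.1622, 0.2164]
ee_rot: [179.8, 0.2, 145.2]
contact_force: [-1.1, -0.5, 10.1]
gripper_width: 0.0273
grip_force: 23.8
```

```bash
python3 s.py
```

```text
time 6.6833
ft_torque [-0.3133  0.1804 -0.1254]
contact_force [-1.0873 -0.5135 10.1471]
position [0.5295 0.1622 0.2164]
ee_rot [179.8079   0.2363 145.1663]
gripper_width 0.0273
[ 10.4   9.9 -14.   65.8  -0.   45.2]
```

Still resting on the thread top at 10 N. I'll carry on turning backward.

Request:
apply_moves:
  steps:
    - [0, 0, 0, 0, 0, -2, 2.4]
    - [0, 0, 0, 0, 0, -4, 2.4]
    - [0, 0, 0, 0, 0, -6, 2.4]
    - [0, 0, 0, 0, 0, -8, 2.4]
    - [0, 0, 0, 0, 0, -10, 2.4]
    - [0, 0, 0, 0, 0, -12, 2.4]
    - [0, 0, 0, 0, 0, -14, 2.4]
    - [0, 0, 0, 0, 0, -15, 2.4]

```text
time: 7.35
position: [0.5299, 0.1621, 0.2162]
ee_rot: [179.9, 0.3, 160.2]
contact_force: [0.9, -1.5, 8.3]
gripper_width: 0.0278
grip_force: 24.0
```

```bash
python3 s.py
```

```text
time 7.35
ft_torque [-0.356  -0.0725 -0.0884]
contact_force [ 0.9099 -1.4811  8.2835]
position [0.5299 0.1621 0.2162]
ee_rot [179.8808   0.3224 160.1617]
gripper_width 0.0278
[ 10.4   9.9 -14.   65.8  -0.1  30.2]
```

Request:
apply_moves:
  steps:
    - [0, 0, 0, 0, 0, -2, 2.4]
    - [0, 0, 0, 0, 0, -4, 2.4]
    - [0, 0, 0, 0, 0, -6, 2.4]
    - [0, 0, 0, 0, 0, -8, 2.4]
    - [0, 0, 0, 0, 0, -10, 2.4]
    - [0, 0, 0, 0, 0, -12, 2.4]
    - [0, 0, 0, 0, 0, -14, 2.4]
    - [0, 0, 0, 0, 0, -15, 2.4]

```text
time: 8.02
position: [0.5283, 0.1626, 0.2132]
ee_rot: [179.9, 0.1, 175.2]
contact_force: [2.9, 1.0, -2.8]
gripper_width: 0.0274
grip_force: 24.8
```

```bash
python3 s.py
```

```text
time 8.0167
ft_torque [ 0.3405 -0.6343 -0.0283]
contact_force [ 2.9124  0.9564 -2.781 ]
position [0.5283 0.1626 0.2132]
ee_rot [1.799183e+02 7.380000e-02 1.751878e+02]
gripper_width 0.0274
[ 10.4  10.  -14.2  65.7   0.1  15.2]
```

Request:
apply_moves:
  steps:
    - [0, 0, 0.1, 0, 0, 0, 2.4]
    - [0, 0, 0.2, 0, 0, 0, 2.4]
    - [0, 0, 0.3, 0, 0, 0, 2.4]
    - [0, 0, 0.4, 0, 0, 0, 2.4]
    - [0, 0, 0.5, 0, 0, 0, 2.4]
    - [0, 0, 0.6, 0, 0, 0, 2.4]
    - [0, 0, 0.7, 0, 0, 0, 2.4]
    - [0, 0, 0.7, 0, 0, 0, 2.4]

```text
time: 8.68
position: [0.5283, 0.1623, 0.2082]
ee_rot: [179.9, 0.1, 175.1]
contact_force: [-0.6, 1.4, 5.6]
gripper_width: 0.0278
grip_force: 26.1
```

```bash
python3 s.py
```

```text
time 8.6833
ft_torque [ 0.423  -0.2593  0.0039]
contact_force [-0.6171  1.3931  5.5967]
position [0.5283 0.1623 0.2082]
ee_rot [1.799485e+02 1.190000e-01 1.751177e+02]
gripper_width 0.0278
[ 10.4  10.2 -14.6  65.1   0.   15.3]
```

Dropped 8 mm and seated on the thread, with a 5.6 N reaction. Now I'll turn forward, sinking 0.05 mm per degree.

Request:
apply_moves:
  steps:
    - [0, 0, 0.03, 0, 0, 6, 2.4]
    - [0, 0, 0.06, 0, 0, 12, 2.4]
    - [0, 0, 0.09, 0, 0, 18, 2.4]
    - [0, 0, 0.12, 0, 0, 24, 2.4]
    - [0, 0, 0.15, 0, 0, 30, 2.4]
    - [0, 0, 0.18, 0, 0, 36, 2.4]
    - [0, 0, 0.21, 0, 0, 43, 2.4]
    - [0, 0, 0.25, 0, 0, 50, 2.4]

```text
time: 9.35
position: [0.5275, 0.1618, 0.2056]
ee_rot: [180.0, 0.1, 124.8]
contact_force: [-1.5, -0.5, 7.7]
gripper_width: 0.0276
grip_force: 26.4
```

```bash
python3 s.py
```

```text
time 9.35
ft_torque [0.0432 0.1829 0.067 ]
contact_force [-1.5054 -0.5449  7.7011]
position [0.5275 0.1618 0.2056]
ee_rot [1.799905e+02 5.510000e-02 1.247806e+02]
gripper_width 0.0276
[ 10.4  10.3 -14.8  64.8  -0.   65.6]
```

It sank 2.6 mm over 50°, so the thread has caught. Continuing forward.

Request:
apply_moves:
  steps:
    - [0, 0, 0.03, 0, 0, 6, 2.4]
    - [0, 0, 0.06, 0, 0, 12, 2.4]
    - [0, 0, 0.09, 0, 0, 18, 2.4]
    - [0, 0, 0.12, 0, 0, 24, 2.4]
    - [0, 0, 0.15, 0, 0, 30, 2.4]
    - [0, 0, 0.18, 0, 0, 36, 2.4]
    - [0, 0, 0.21, 0, 0, 43, 2.4]
    - [0, 0, 0.25, 0, 0, 50, 2.4]

```text
time: 10.02
position: [0.5269, 0.162, 0.2031]
ee_rot: [-180.0, 0.0, 74.8]
contact_force: [-2.8, 0.9, 9.9]
gripper_width: 0.0279
grip_force: 26.8
```

Request:
apply_moves:
  steps:
    - [0, 0, 0.03, 0, 0, 6, 2.4]
    - [0, 0, 0.06, 0, 0, 12, 2.4]
    - [0, 0, 0.09, 0, 0, 18, 2.4]
    - [0, 0, 0.12, 0, 0, 24, 2.4]
    - [0, 0, 0.15, 0, 0, 30, 2.4]
    - [0, 0, 0.18, 0, 0, 36, 2.4]
    - [0, 0, 0.21, 0, 0, 43, 2.4]
    - [0, 0, 0.25, 0, 0, 50, 2.4]

```text
time: 10.68
position: [0.5265, 0.1627, 0.2007]
ee_rot: [-179.9, 0.0, 24.8]
contact_force: [-3.2, 2.8, 9.4]
gripper_width: 0.0278
grip_force: 25.7
```

```bash
python3 s.py
```

```text
time 10.6833
ft_torque [0.4635 0.8597 0.0717]
contact_force [-3.2488  2.8294  9.4498]
position [0.5265 0.1627 0.2007]
ee_rot [-1.798834e+02  3.960000e-02  2.482620e+01]
gripper_width 0.0278
[ 1.040e+01  1.050e+01 -1.520e+01  6.440e+01  1.000e-01  1.656e+02]
```

Now the regrip: unload, open, turn the wrist back 270°, and close again.

Request:
apply_moves:
  steps:
    - [0, 0, -0.2, 0, 0, 0, 2.4]
    - [0, 0, -0.3, 0, 0, 0, 2.4]
    - [0, 0, -0.3, 0, 0, 0, 3.2]
    - [0, 0, -0.3, 0, 0, 0, 4.5]
    - [0, 0, -0.3, 0, 0, 0, 6]
    - [0, 0, -0.3, 0, 0, 0, 6]
    - [0, 0, -0.3, 0, 0, 0, 6]
    - [0, 0, -0.3, 0, 0, 0, 6]

```text
time: 11.35
position: [0.5276, 0.162, 0.2018]
ee_rot: [180.0, 0.0, 25.1]
contact_force: [-0.0, 1.0, -0.9]
gripper_width: 0.0598
grip_force: 0.0
```

```bash
python3 s.py
python3 - <<'E'
from h import *
c=cams.read_camera("side")
cv2.imwrite("pics/rel.png",cv2.resize(c["color"][100:220,240:360],(600,600),interpolation=cv2.INTER_CUBIC))
E
```

```text
time 11.35
ft_torque [-0.0052 -0.0034 -0.0076]
contact_force [-0.0463  1.0335 -0.9307]
position [0.5276 0.162  0.2018]
ee_rot [1.79996e+02 5.90000e-03 2.51271e+01]
gripper_width 0.0598
[ 10.4  10.5 -15.1  64.4  -0.  165.2]
```

View pics/rel.png

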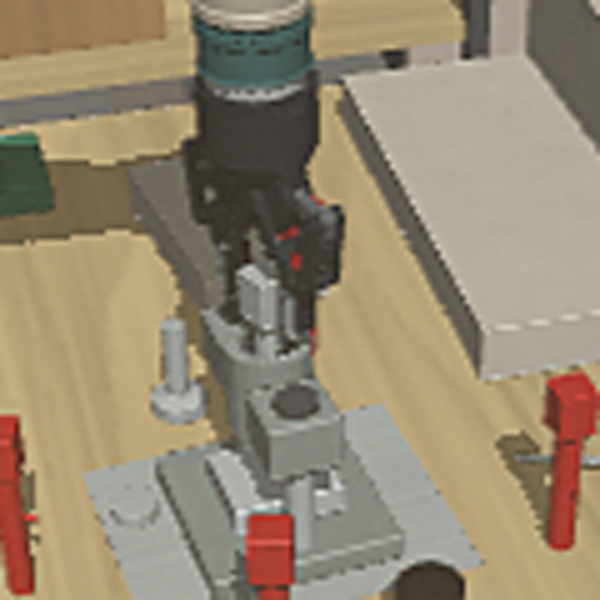

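The screw stands upright and sunk, head at crop (260,297), with the fingers clear of it. I'll wind the wrist back.

Request:
apply_moves:
  steps:
    - [0, 0, 0, 0, 0, -7, 6]
    - [0, 0, 0, 0, 0, -14, 6]
    - [0, 0, 0, 0, 0, -21, 6]
    - [0, 0, 0, 0, 0, -28, 6]
    - [0, 0, 0, 0, 0, -35, 6]
    - [0, 0, 0, 0, 0, -42, 6]
    - [0, 0, 0, 0, 0, -48, 6]
    - [0, 0, 0, 0, 0, -54, 6]

```text
time: 12.07
position: [0.5276, 0.1621, 0.2018]
ee_rot: [-180.0, 0.0, 79.4]
contact_force: [0.1, 0.1, 0.5]
gripper_width: 0.0602
grip_force: 0.0
```

Request:
apply_moves:
  steps:
    - [0, 0, 0, 0, 0, -7, 6]
    - [0, 0, 0, 0, 0, -14, 6]
    - [0, 0, 0, 0, 0, -21, 6]
    - [0, 0, 0, 0, 0, -28, 6]
    - [0, 0, 0, 0, 0, -35, 6]
    - [0, 0, 0, 0, 0, -42, 6]
    - [0, 0, 0, 0, 0, -48, 6]
    - [0, 0, 0, 0, 0, -54, 6]

```text
time: 12.73
position: [0.5276, 0.162, 0.2018]
ee_rot: [-180.0, 0.0, 133.4]
contact_force: [0.4, -0.1, 1.0]
gripper_width: 0.06
grip_force: 0.0
```

Request:
apply_moves:
  steps:
    - [0, 0, 0, 0, 0, -7, 6]
    - [0, 0, 0, 0, 0, -14, 6]
    - [0, 0, 0, 0, 0, -21, 6]
    - [0, 0, 0, 0, 0, -28, 6]
    - [0, 0, 0, 0, 0, -35, 6]
    - [0, 0, 0, 0, 0, -42, 6]
    - [0, 0, 0, 0, 0, -48, 6]
    - [0, 0, 0, 0, 0, -54, 6]

```text
time: 13.4
position: [0.5276, 0.162, 0.2018]
ee_rot: [-180.0, 0.0, -172.6]
contact_force: [0.1, -0.4, -0.4]
gripper_width: 0.06
grip_force: 0.0
```

Request:
apply_moves:
  steps:
    - [0, 0, 0, 0, 0, -7, 6]
    - [0, 0, 0, 0, 0, -14, 6]
    - [0, 0, 0, 0, 0, -21, 6]
    - [0, 0, 0, 0, 0, -28, 6]
    - [0, 0, 0, 0, 0, -35, 6]
    - [0, 0, 0, 0, 0, -42, 6]
    - [0, 0, 0, 0, 0, -48, 6]
    - [0, 0, 0, 0, 0, -54, 6]

```text
time: 14.07
position: [0.5276, 0.162, 0.2018]
ee_rot: [180.0, -0.0, -118.6]
contact_force: [-0.4, -0.5, 1.6]
gripper_width: 0.06
grip_force: 0.0
```

Request:
apply_moves:
  steps:
    - [0, 0, 0, 0, 0, -7, 6]
    - [0, 0, 0, 0, 0, -14, 6]
    - [0, 0, 0, 0, 0, -21, 6]
    - [0, 0, 0, 0, 0, -28, 6]
    - [0, 0, 0, 0, 0, -35, 6]
    - [0, 0, 0, 0, 0, -42, 6]
    - [0, 0, 0, 0, 0, -48, 6]
    - [0, 0, 0, 0, 0, -54, 6]

```text
time: 14.73
position: [0.5276, 0.162, 0.2018]
ee_rot: [-180.0, -0.0, -64.6]
contact_force: [-0.4, -0.2, 0.6]
gripper_width: 0.0599
grip_force: 0.0
```

```bash
python3 s.py
```

```text
time 14.7333
ft_torque [0.0039 0.0179 0.0147]
contact_force [-0.3687 -0.1505  0.6281]
position [0.5276 0.162  0.2018]
ee_rot [-1.799994e+02 -3.500000e-03 -6.457860e+01]
gripper_width 0.0599
[  10.4   10.5  -15.1   64.4   -0.  -105.1]
```

Request:
apply_moves:
  steps:
    - [0, 0, 0.1, 0, 0, 0, 4.5]
    - [0, 0, 0.1, 0, 0, 0, 3.5]
    - [0, 0, 0.1, 0, 0, 0, 2.8]
    - [0, 0, 0.1, 0, 0, 0, 2.4]
    - [0, 0, 0.1, 0, 0, 0, 2.4]
    - [0, 0, 0.1, 0, 0, 0, 2.4]
    - [0, 0, 0.1, 0, 0, 0, 2.4]
    - [0, 0, 0.1, 0, 0, 0, 2.4]
  squeeze: 25

```text
time: 15.4
position: [0.5275, 0.1621, 0.2007]
ee_rot: [180.0, 0.0, -64.9]
contact_force: [-0.3, -0.5, -0.3]
gripper_width: 0.0281
grip_force: 26.0
```

Request:
apply_moves:
  steps:
    - [0, 0, 0.1, 0, 0, 5, 2.4]
    - [0, 0, 0.15, 0, 0, 10, 2.4]
    - [0, 0, 0.2, 0, 0, 16, 2.4]
    - [0, 0, 0.25, 0, 0, 22, 2.4]
    - [0, 0, 0.3, 0, 0, 28, 2.4]
    - [0, 0, 0.33, 0, 0, 35, 2.4]
    - [0, 0, 0.36, 0, 0, 42, 2.4]
    - [0, 0, 0.4, 0, 0, 50, 2.4]

```text
time: 16.07
position: [0.5279, 0.1629, 0.1982]
ee_rot: [-180.0, 0.1, -114.4]
contact_force: [-0.9, 0.7, 6.2]
gripper_width: 0.0277
grip_force: 26.9
```

```bash
python3 s.py
```

```text
time 16.0667
ft_torque [0.3003 0.6251 0.0882]
contact_force [-0.9246  0.6955  6.2259]
position [0.5279 0.1629 0.1982]
ee_rot [-1.799878e+02  1.337000e-01 -1.143564e+02]
gripper_width 0.0277
[ 10.4  10.6 -15.4  63.9   0.1 -55.3]
```

Gripped and sinking as expected: 2.5 mm over 50°. Three more calls to go.

Request:
apply_moves:
  steps:
    - [0, 0, 0.03, 0, 0, 6, 2.4]
    - [0, 0, 0.06, 0, 0, 12, 2.4]
    - [0, 0, 0.09, 0, 0, 18, 2.4]
    - [0, 0, 0.12, 0, 0, 25, 2.4]
    - [0, 0, 0.16, 0, 0, 32, 2.4]
    - [0, 0, 0.19, 0, 0, 39, 2.4]
    - [0, 0, 0.23, 0, 0, 46, 2.4]
    - [0, 0, 0.26, 0, 0, 53, 2.4]

```text
time: 16.73
position: [0.5279, 0.1627, 0.1955]
ee_rot: [179.9, 0.1, -167.4]
contact_force: [-1.4, 0.6, 5.0]
gripper_width: 0.0276
grip_force: 26.8
```

Request:
apply_moves:
  steps:
    - [0, 0, 0.03, 0, 0, 6, 2.4]
    - [0, 0, 0.06, 0, 0, 12, 2.4]
    - [0, 0, 0.09, 0, 0, 18, 2.4]
    - [0, 0, 0.12, 0, 0, 25, 2.4]
    - [0, 0, 0.16, 0, 0, 32, 2.4]
    - [0, 0, 0.19, 0, 0, 39, 2.4]
    - [0, 0, 0.23, 0, 0, 46, 2.4]
    - [0, 0, 0.26, 0, 0, 53, 2.4]

```text
time: 17.4
position: [0.5278, 0.1635, 0.1931]
ee_rot: [179.8, -0.1, 139.7]
contact_force: [-3.0, 2.8, 4.5]
gripper_width: 0.0275
grip_force: 27.1
```

```bash
python3 s.py
```

```text
time 17.4
ft_torque [0.6925 0.577  0.1332]
contact_force [-2.9648  2.7737  4.5364]
position [0.5278 0.1635 0.1931]
ee_rot [ 1.797974e+02 -9.960000e-02  1.396663e+02]
gripper_width 0.0275
[ 10.4  10.9 -15.7  63.3   0.2  50.7]
```

Request:
apply_moves:
  steps:
    - [0, 0, 0.03, 0, 0, 7, 2.4]
    - [0, 0, 0.06, 0, 0, 14, 2.4]
    - [0, 0, 0.09, 0, 0, 21, 2.4]
    - [0, 0, 0.12, 0, 0, 28, 2.4]
    - [0, 0, 0.16, 0, 0, 35, 2.4]
    - [0, 0, 0.19, 0, 0, 42, 2.4]
    - [0, 0, 0.23, 0, 0, 49, 2.4]
    - [0, 0, 0.26, 0, 0, 56, 2.4]

```text
time: 18.07
position: [0.5281, 0.1631, 0.1902]
ee_rot: [179.9, -0.2, 83.7]
contact_force: [-1.7, 2.4, 4.3]
gripper_width: 0.0274
grip_force: 26.8
```

Request:
apply_moves:
  steps:
    - [0, 0, -0.05, 0, 0, 0, 2.4]
    - [0, 0, -0.1, 0, 0, 0, 2.4]
    - [0, 0, -0.1, 0, 0, 0, 2.4]
    - [0, 0, -0.1, 0, 0, 0, 2.4]
    - [0, 0, -0.1, 0, 0, 0, 2.4]
    - [0, 0, -0.1, 0, 0, 0, 2.4]
    - [0, 0, -0.1, 0, 0, 0, 2.4]
    - [0, 0, -0.1, 0, 0, 0, 2.4]
  squeeze: 35

```text
time: 18.73
position: [0.5276, 0.1624, 0.1902]
ee_rot: [180.0, -0.1, 84.0]
contact_force: [-1.3, 4.3, 2.4]
gripper_width: 0.0277
grip_force: 34.7
```

```bash
python3 s.py
python3 - <<'E'
from h import *
c=cams.read_camera("side")
cv2.imwrite("pics/end.png",cv2.resize(c["color"][100:220,240:360],(600,600),interpolation=cv2.INTER_CUBIC))
E
```

```text
time 18.7333
ft_torque [0.9929 0.2667 0.0135]
contact_force [-1.312   4.3202  2.3515]
position [0.5276 0.1624 0.1902]
ee_rot [ 1.799979e+02 -5.840000e-02  8.398430e+01]
gripper_width 0.0277
[ 1.040e+01  1.100e+01 -1.590e+01  6.300e+01  1.000e-01  1.064e+02]
```

View pics/end.png

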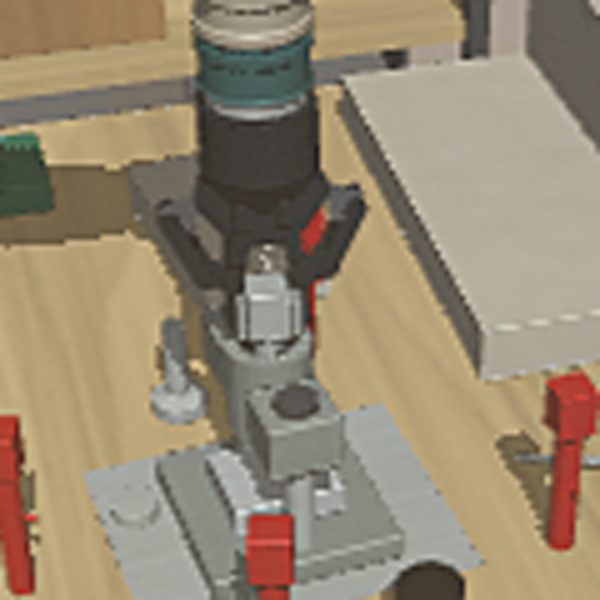

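The screw is sunk just above the boss at crop (268,315), upright and gripped. It has turned forward 361° and sits 26 mm lower than at the start; the bystanders look untouched. Handing in.

```bash
python3 -c "
from cell import workorder
print(workorder.close_job())"
```

```text
the job is handed in; nothing more can be done
None
```

The screw dropped 8 mm into the thread start after about 75° backward, then turned forward about 361° with one regrip; I handed in the job with it upright and still gripped, at about 19 s (no verdict was returned).

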